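# Load the marking pallet under the leaf spring

## Task

Bring the end-mill pallet home for laser marking: put your closed fingertips on the bare deck behind its cross rib, press it down hard against the sprung bed, and keep it pressed while you slide it along the channel, under the hold-down bar and its leaf spring, until its nose is home against the end stop. Then take the fingers away and leave it there. Only press and push: do not lift the pallet, and leave the strip of cutters, the loose cutter and the loose end mill alone.

Things in the scene. Friction and masses are not known exactly. Their poses are not given: they have to be found in the camera images.
- marking_fixture: Fixed grey steel channel, 270 x 95 mm. Origin: on its underside, which is 4 mm above the desk top (level with the desk's drilled plate). Own +x runs along the channel to the end stop, within 20 degrees of the robot's left (+y). Rail tops 31 mm above the origin, 67 mm apart inside; a slippery (friction 0.18) sprung bed between. 'Fixture x' below is along its own x from this origin.
- bar (a point): Middle of the underside of the hold-down bar, 37 mm above the fixture origin. Dark bar across the channel, fixture x = +45 to +59 mm, 87 mm wide, top 47 mm above the fixture origin (screw heads to 50 mm). The leaf spring is fixed to its far side.
- end_stop (a point): Middle of the end stop's inner face, fixture x = +115 mm, 31 mm above the fixture origin. The stop is a dark block across the far end of the channel, its top 40 mm above the fixture origin (screw heads to 43 mm).
- pallet: Loose aluminium slide in the channel, 140 long x 62 wide x 16 mm thick, about 0.25 kg, an end mill lying fixed in its nose groove. Origin: centre of its underside; own +x to the nose (+70 mm), along the channel. At the start its nose is 10 to 35 mm short of the bar and its top 42 mm above the fixture origin, so the bar blocks it unless pressed 5 mm down or more. Home: origin at fixture x = +45 mm.
- rib (a point): Middle of the top rear edge of the pallet's cross rib, at pallet x = -30 mm. The rib is 8 mm thick along the channel (pallet x = -30 to -22 mm), 50 mm wide and 12 mm above the deck. With the pallet home its front face is still 22 mm short of the bar.
- thumb_deck (a point): Middle of the pallet's bare deck, on its upper face, 20 mm behind the rib's rear face; the deck runs from pallet x = -70 to -30 mm and is 62 mm wide. 42 mm above the fixture origin at the start, 32 mm when fully pressed; when the pallet is let go at home it rises to 37 mm, its nose bearing on the bar.
- sprung_bed (a joint): How far the steel spring bed under the pallet is pressed down, in m: 0 up (bed top 26 mm above the fixture origin), 0.010 on its bottom stop (bed top 16 mm). It stays level. With the pallet on it, it begins to sink at about 4 N of press and needs about 12 N to reach the bottom, and springs back when let go.
- leaf (a joint): Lift in rad of the leaf spring: two 12 mm wide, 35 mm long steel tongues beyond the bar, sloping down towards the end stop, tips at fixture x = +95 mm, 29 mm above the fixture origin. 0 at rest, about 0.1 with the fully pressed pallet under them, 0.24 with the pallet risen against the bar. They drag on its top with a few N.
- clip_strip: Bystander: yellow foam strip 22 x 90 x 39 mm with four green capped cutters, lying loose beyond the end stop. Origin: centre of its underside.
- loose_cutter: Bystander: small cutter in a green clip, 49 x 18 x 13 mm, lying loose before the open end of the channel. Origin: centre of its underside.
- loose_mill: Bystander: end mill 61 x 8 x 8 mm, lying loose beside the channel on the side away from the robot, near the end stop. Origin: centre of its underside.

How it is judged (in metres and radians):
On the way, in this order (a step that is already met when the one before it is completed fails the run):
1. the pallet is pressed down on the sprung bed while its nose is still short of the hold-down bar (value of joint sprung_bed above 0.004 m and x of pallet in the frame of marking_fixture below -0.022 m), for 0.05 s.
2. the pallet's nose has passed under the bar and lifts the leaf spring, the bed still pressed down (value of joint leaf above 0.04 rad and value of joint sprung_bed above 0.003 m and x of pallet in the frame of marking_fixture above 0.008 m), for 0.05 s.
At the end, for the whole second after the job is handed in: the pallet lies level (within 0.06 rad) and still in the channel, its nose within 5 mm of the end stop, held down under the bar with the leaf spring bearing on it (leaf lifted over 0.06 rad, bed down over 3 mm) (x of pallet in the frame of marking_fixture between 0.04 and 0.048 m and z of pallet in the frame of marking_fixture below 0.0235 m and angle between pallet's own z axis and vertical below 0.06 rad and value of joint leaf above 0.06 rad and value of joint sprung_bed above 0.003 m and linear speed of pallet below 0.01 m/s); the robot touches nothing.
It fails at once if the pallet is lifted more than 8 mm above the raised bed, or tipped more than 0.25 rad (z of pallet in the frame of marking_fixture above 0.034 m or angle between pallet's own z axis and vertical above 0.25 rad).
It fails at once if the strip of cutters is moved more than 15 mm (distance of clip_strip from where it was at the start of the episode above 0.015 m).
It fails at once if the loose cutter is moved more than 15 mm (distance of loose_cutter from where it was at the start of the episode above 0.015 m).
It fails at once if the loose end mill is moved more than 15 mm (distance of loose_mill from where it was at the start of the episode above 0.015 m).
It also fails if it takes over 35 s, if anything falls off the work surface, if the arm or the gripper's body presses on something with over 40 N, if the wrist force passes 120 N, or if a joint passes its speed limit or range.

## Robot

A 6-joint arm with a two-finger parallel gripper is mounted at the origin on a cart in front of the work surface, level with it; the furniture and walls round the work are solid. World frame = base frame: x ahead of the robot, y to its left, z up, the work surface at z = 0. Lengths are in m, angles in degrees, forces in N, time in s.
With the tool pointing down it reaches from about 0.3 to 0.75 m from the base axis. Payload 8.5 kg.
Tool frame: the origin (TCP) lies between the finger pads; the fingertips stand 17 mm ahead of it and the grasp point (between the pads) lies 2 mm behind it (env.tip_reach is the distance from the TCP to the fingertips, in m); z points along the fingers, y is the line along which they close (so a half turn about z gives the same grasp; the last joint's range is limited). The gripper opens to 85 mm and grips with 20 to 120 N. Pads are 22 mm wide; open, the fingers measure 114 mm over their backs; the gripper's body (76 mm by 85 mm) begins 54 mm behind the grasp point. The pads swing forward as they close: fully open they stand 13 mm farther back than shut.
Start: joints at [62.779, 21.807, 74.336, -0, 83.858, -12.336], TCP at [0.141, 0.532, 0.248] pointing down, gripper open.
Joint ranges: [-178.18, 178.18], [-50.72, 133.34], [12.68, 142.11], [-81.47, 261.47], [9.98, 163.14], [-165.26, 165.26]. Speed limits (degrees/s): [136.94, 136.94, 180, 180, 180, 180].

## Interface

Orientations are given as a 3x3 rotation matrix whose columns are the frame's x, y, z axes.
In Python, from rig import env, viewer gives the robot as it stands.
- The arm moves only by the tool move_arm, never from a script. Its argument "motion" is a list of rows, each a list of 2 entries, a list of its own where there are three numbers: the shift along the tool's x, y, z normalised to -1 to 1, where 1 is 50 mm, then the turn, a rotation vector about the tool's x, y, z normalised to -1 to 1, where 1 is 8 degrees. A call has 1 to 20 rows; each row shifts and turns the commanded pose from where the row before left it, along the tool's axes as they then stand; what a row does not reach is not made up. A row lasts 1/10 s, in which the tool goes at most 50 mm and 8.59 degrees, less where a joint would pass 70% of its speed; a pose out of reach is approached as far as the arm can. A call with a number of a shift or a turn outside -1 to 1 is refused whole. A call with a gripper value outside its range is refused whole. "claw" is the closure, from 0 (fully open) to 1 (shut), set as the call begins (left out, the last holds). The fingers move at their own pace and stop on an object; "force" is the grip in N (left out, the last holds). Time passes only in rows, so rows that do not move let the fingers close. It gives the time, the measured TCP pose, the force, the opening and the grip force at its end, in the units of the state.
- env.observe(): the state, without advancing time (a new reading comes with each control period).
- viewer.get_image(name): name is "scene" or "side" or "wrist"; returns a dict with "frame" (420x560x3 uint8, red, green, blue), "depth" (420x560 float32, m along the optical axis (not along the pixel's ray), 0 where there is no reading), "fx", "fy", "cx", "cy" (pixels), "eye" and "attitude" of the camera in the world; the wrist camera has in their place "T_tool_cam" (4x4, takes a point from camera to tool coordinates, whose origin is the TCP and whose axes are the flange's). Camera axes: x right, y up, looking along -z (the intrinsics and any distortion apply to the point x, -y, -z); pixel columns grow to the right and rows downward; lengths in m; the calibration is good to about 2 mm. A picture is of the moment at which its call begins: read the wrist's pose just before it.
- env.close_job(): hands the job in; it is judged then, once.
The state is a dict: "time_s": time; "q": joint angles; "qvel": joint speeds; "joint_efforts": joint torques, N m; "position": TCP position; "tool_rot": TCP orientation; "ft_force": force on the tool from outside, world axes, zero at the start; "wrist_torque": the same for the moment, N m; "grip_width": finger opening in m; "gripper_force": force on a finger pad.
Only numpy, scipy, OpenCV 4.12 (cv2) and the standard library are available. Lean on these libraries where they do the work, as an engineer would, in place of code of your own. Each camera call takes 0.05 s, during which the arm holds its last target. There are 200 camera calls.

## Working session

There is one attempt and no reset: what is moved stays moved. The work goes in short steps, Python scripts to look and compute and a tool call to move; the robot and the scene stay as the last step left them, time stands still between calls to the robot, and variables do not carry over. Pictures are saved under pics/ and viewed, at most 10 in all, crops included, and the job is handed in when it is done.

Besides the shell and the picture viewer there is one more tool, called after "Call:" as a command line: name --argument value ..., lists and objects as JSON in quotes. move_arm: Moves the arm, as the interface text tells. Scaled input: -1 to 1 covers 50 mm each way for a shift and 8 degrees each way for a turn. Its arguments: {"type":"object","properties":{"motion":{"type":"array","items":{"type":"array"}},"claw":{"type":"number"},"force":{"type":"number"}},"required":["motion"]}

```bash
ls; mkdir -p pics
cat > h.py <<'E'
import numpy as np, cv2
from rig import env, viewer
def grab(n):
    s=env.observe(); im=viewer.get_image(n)
    if n=="wrist":
        T=np.eye(4);T[:3,:3]=np.array(s["tool_rot"]);T[:3,3]=s["position"]
        M=T@np.array(im["T_tool_cam"])
    else:
        M=np.eye(4);A=np.array(im["attitude"]);M[:3,:3]=A;M[:3,3]=im["eye"]
    im["M"]=M; return im
def cloud(im):
    d=im["depth"];v,u=np.mgrid[:d.shape[0],:d.shape[1]]
    p=np.stack([(u-im["cx"])/im["fx"]*d,-(v-im["cy"])/im["fy"]*d,-d],-1)
    return p@im["M"][:3,:3].T+im["M"][:3,3]
def plane(im,u,v,z):
    r=im["M"][:3,:3]@np.array([(u-im["cx"])/im["fx"],-(v-im["cy"])/im["fy"],-1.])
    o=im["M"][:3,3]; return o+r*(z-o[2])/r[2]
E
python3 - <<'E'
from h import *
import pickle
o=[]
for n in("scene","wrist"):
    im=grab(n);pickle.dump(im,open(n+".pkl","wb"));print(n,{k:np.round(im[k],4).tolist() for k in im if k not in("frame","depth")})
    cv2.imwrite(f"pics/{n}0.png",im["frame"][...,::-1])
print(env.observe(),env.tip_reach)
E
```

```text
pics
scene {'fx': 478.3222, 'fy': 478.3222, 'cx': 279.838, 'cy': 220.8972, 'eye': [0.0758, -0.5697, 0.4531], 'attitude': [[0.8684, 0.2303, -0.4392], [-0.4956, 0.372, -0.7848], [-0.0173, 0.8992, 0.4372]], 'M': [[0.8684, 0.2303, -0.4392, 0.0758], [-0.4956, 0.372, -0.7848, -0.5697], [-0.0173, 0.8992, 0.4372, 0.4531], [0.0, 0.0, 0.0, 1.0]]}
wrist {'fx': 331.6119, 'fy': 331.6119, 'cx': 276.1907, 'cy': 211.1693, 'T_tool_cam': [[-0.0001, 0.9487, 0.3162, 0.0808], [1.0, 0.0004, -0.0008, -0.0001], [-0.0009, 0.3162, -0.9487, -0.1247], [0.0, 0.0, 0.0, 1.0]], 'M': [[0.257, -0.917, -0.3052, 0.0631], [0.9664, 0.2437, 0.0816, 0.5521], [-0.0005, -0.3159, 0.9488, 0.3724], [0.0, 0.0, 0.0, 1.0]]}
{'time_s': 0.1, 'q': array([ 6.27804801e+01,  2.18377588e+01,  7.43791805e+01,  9.78901594e-04,
        8.38575581e+01, -1.23367593e+01]), 'qvel': array([ 0.04560129, -0.08975019, -0.18349232, -0.10649403,  0.00220869,
       -0.04525865]), 'joint_efforts': array([ 4.43182653e-03, -4.49214292e+01, -2.31657797e+01, -1.18879589e-04,
        3.63507468e-03, -6.79776440e-05]), 'position': array([0.14116012, 0.53133303, 0.24777485]), 'tool_rot': array([[-9.66452840e-01,  2.56843406e-01, -6.09830095e-04],
       [ 2.56843961e-01,  9.66452203e-01, -1.14846929e-03],
       [ 2.94394874e-04, -1.26657259e-03, -9.99999155e-01]]), 'ft_force': array([-0.82188544,  1.12770566,  1.27358802]), 'wrist_torque': array([-0.01712252, -0.00050967, -0.02943349]), 'gripper_force': 0.0, 'grip_width': 0.08554668871384806} 0.017
```

View pics/scene0.png

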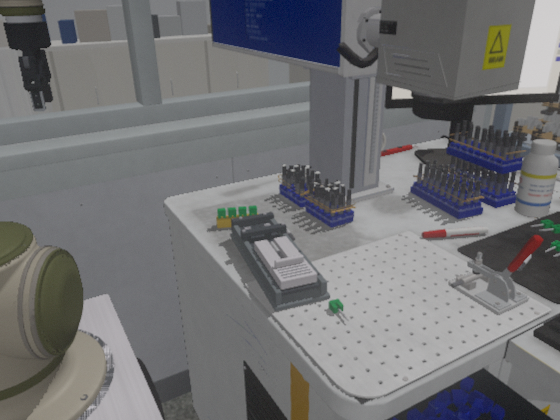

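View pics/wrist0.png

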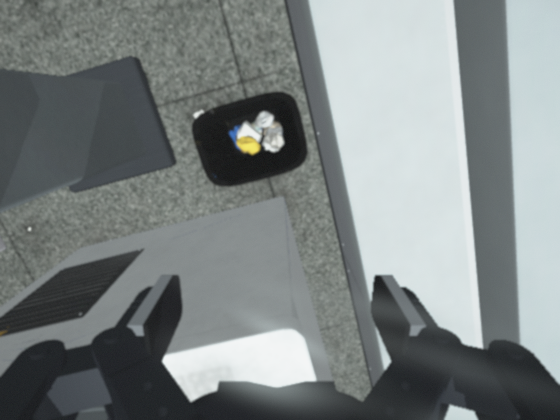

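The scene picture shows the channel from its open end near (300,295) to the stop near (252,220). The pallet's white top is around (280,260), with the green cutter at (337,305) and the yellow strip at (237,217). The wrist view does not cover the fixture yet.

Run:
```python
from h import *
import pickle
im=pickle.load(open("scene.pkl","rb"));P=cloud(im)
c=im["frame"][190:320,210:370]
cv2.imwrite("pics/crop.png",cv2.resize(c,None,fx=5,fy=4.6,interpolation=cv2.INTER_CUBIC)[...,::-1])
for u,v in[(252,220),(232,235),(280,300),(325,295),(297,275),(262,250),(337,305),(237,222),(300,330),(268,255)]:
    print(u,v,P[v,u].round(4),plane(im,u,v,.035).round(3))
```

```text
252 220 [0.4473 0.2078 0.0383] [0.45  0.214 0.035]
232 235 [0.4065 0.2181 0.0112] [0.389 0.176 0.035]
280 300 [ 0.3728 -0.0347  0.0197] [ 0.362 -0.054  0.035]
325 295 [ 0.4463 -0.0505  0.012 ] [ 0.427 -0.078  0.035]
297 275 [ 0.4093 -0.0256  0.0482] [ 0.42  -0.008  0.035]
262 250 [0.4009 0.0763 0.0467] [0.41  0.095 0.035]
337 305 [ 0.4474 -0.0815  0.0114] [ 0.428 -0.108  0.035]
237 222 [0.4171 0.2135 0.0393] [0.421 0.222 0.035]
300 330 [ 0.3711 -0.096   0.0046] [ 0.351 -0.128  0.035]
268 255 [0.4011 0.0548 0.0472] [0.411 0.074 0.035]
```

View pics/crop.png

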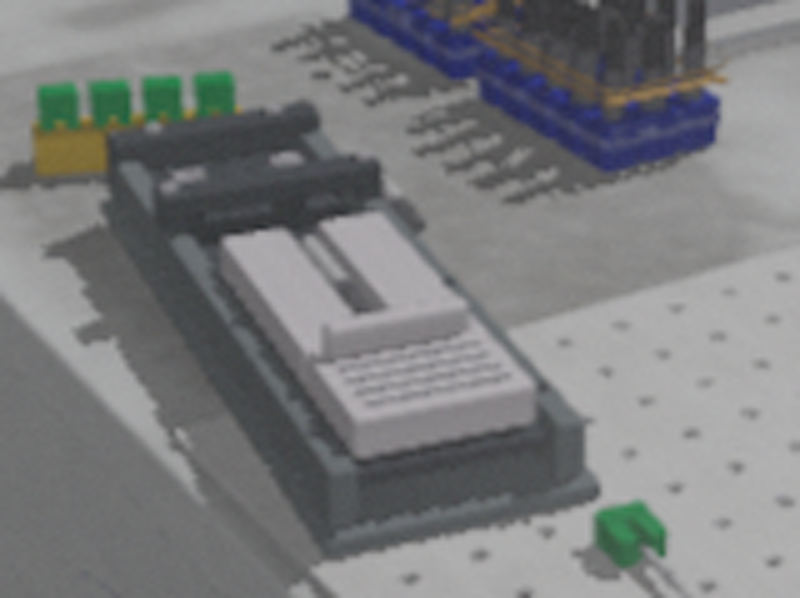

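The crop shows the pallet with the rib edge running (325,355)-(465,305), the lined deck behind it, the bar at about (270,195), and the stop beyond it. I'll fit the pallet top from the depth.

```bash
cat > fit.py <<'E'
from h import *
def fit(im,box,zr=(.040,.051)):
    P=cloud(im);u0,v0,u1,v1=box
    f=im["frame"].astype(int);m=np.zeros(P.shape[:2],bool);m[v0:v1,u0:u1]=1
    m&=(P[...,2]>zr[0])&(P[...,2]<zr[1])&(f.min(-1)>110)&(im["depth"]>0)
    n,l,s,_=cv2.connectedComponentsWithStats(m.astype(np.uint8));k=1+s[1:,4].argmax();m=l==k
    q=P[m];r=cv2.minAreaRect((q[:,:2]*1000).astype(np.float32))
    print(len(q),"z med",np.median(q[:,2]),"rect",r);print(cv2.boxPoints(r).round(1));return m,q
E
python3 - <<'E'
from fit import *
import pickle
im=pickle.load(open("scene.pkl","rb"));m,q=fit(im,(245,230,330,300))
E
```

```text
1414 z med 0.04661849177079655 rect ((421.2253112792969, 38.17314147949219), (141.6037139892578, 62.76711654663086), 80.3522720336914)
[[378.4 -26.4]
 [440.3 -36.9]
 [464.  102.7]
 [402.2 113.2]]
```

Run:
```python
from h import *
import pickle
im=pickle.load(open("scene.pkl","rb"));P=cloud(im);d=im["depth"]>0
a=P[d]
for lo in np.arange(.1,.8,.1):
    m=(a[:,2]>lo)&(a[:,2]<lo+.1)&(a[:,0]>.1)&(a[:,0]<.8)&(abs(a[:,1])<.6)
    if m.any():
        b=a[m];print(round(lo,1),len(b),b.min(0).round(2),np.percentile(b[:,0],1).round(2),b.max(0).round(2), "near",b[b[:,0]<.5].shape)
# target
c=np.array([.4212,.0382]);e=np.array([.1674,.9859])
s=env.observe();R=s["tool_rot"]
for x in(-.045,-.048):
    t=np.r_[c+e*x,.13];dd=R.T@(t-s["position"]);print(x,t.round(4),dd.round(4))
print(np.degrees(np.arctan2(R[1,1],R[0,1])))
```

```text
0.1 7429 [ 0.1  -0.24  0.1 ] 0.1 [0.8 0.6 0.2] near (2786, 3)
0.2 3878 [ 0.11 -0.13  0.2 ] 0.12 [0.8 0.6 0.3] near (611, 3)
0.3 18277 [ 0.1  -0.17  0.3 ] 0.11 [0.66 0.6  0.4 ] near (1886, 3)
0.4 9832 [ 0.1  -0.17  0.4 ] 0.11 [0.66 0.6  0.44] near (1057, 3)
-0.045 [ 0.4137 -0.0062  0.13  ] [-0.4015 -0.4493  0.1182]
-0.048 [ 0.4132 -0.0091  0.13  ] [-0.4017 -0.4523  0.1182]
75.11714467090238
```

Run:
```python
from h import *
import pickle
im=pickle.load(open("scene.pkl","rb"));P=cloud(im);d=im["depth"]>0
a=P[d];m=(a[:,2]>.07)&(a[:,0]>.2)&(a[:,0]<.75)&(a[:,1]>-.3)&(a[:,1]<.55)
H,xe,ye=np.histogram2d(a[m,0],a[m,1],bins=[np.arange(.2,.8,.05),np.arange(-.3,.6,.05)])
print(H.astype(int));z=a[m]
for i in range(len(xe)-1):
    w=z[(z[:,0]>=xe[i])&(z[:,0]<xe[i+1])]
    if len(w):print(xe[i].round(2),w[:,1].min().round(2),w[:,1].max().round(2),w[:,2].min().round(2),w[:,2].max().round(2))
```

```text
[[   0    0    0    0    0    0    0    0    0    0    0    0    0    0
     0    0    0]
 [   0    0    0    0    0    0    0    0    0    0    0    0    0    0
     0    0    0]
 [   0    0    0    0    0    0    0    0    0    0    0    0    0    0
     0    0    0]
 [   0    0    0    0    0    0    0    0    0    0    0    0    0    0
     0    0    0]
 [   0    0    0    0    0    0    0    0    0    0    0    0    0    0
     0    0    0]
 [   0    0    0    0    0    0    0    0    0    0    0    0    0    0
     0    0    0]
 [   0    0 1386 2920 2421 1143    3  369  124  109   96  133  161  142
    71   68   50]
 [   0    0 2795  789  317    0  635 2302 1102  941  811  675  526  481
   440  422  374]
 [   0    0 2376  193    0    0   11  191    0   40   34   13   20   24
     0    0    0]
 [   0  444  603    0    0    0    0    0    0   21   34  122  141  130
     6    0    0]
 [   0    0    0    0    0    0    0    0    0    0   97 2656 1061  841
     2    0    0]
 [   0    0    0    0    0    0    0    0    0    0    0    0    0    0
     0    0    0]]
0.5 -0.17 0.55 0.33 0.44
0.55 -0.17 0.55 0.29 0.44
0.6 -0.17 0.38 0.07 0.44
0.65 -0.24 0.42 0.07 0.44
0.7 0.23 0.4 0.07 0.29
```

Call:
move_arm --motion '[[[-0.5,-0.56,0.15],[0,0,0]],[[-0.5,-0.56,0.15],[0,0,0]],[[-0.5,-0.56,0.15],[0,0,0]],[[-0.5,-0.56,0.15],[0,0,0]],[[-0.5,-0.56,0.15],[0,0,0]],[[-0.5,-0.56,0.15],[0,0,0]],[[-0.5,-0.56,0.15],[0,0,0]],[[-0.5,-0.56,0.15],[0,0,0]],[[-0.5,-0.56,0.15],[0,0,0]],[[-0.5,-0.56,0.15],[0,0,0]],[[-0.5,-0.56,0.15],[0,0,0]],[[-0.5,-0.56,0.15],[0,0,0]],[[-0.5,-0.56,0.15],[0,0,0]],[[-0.5,-0.56,0.15],[0,0,0]],[[-0.5,-0.56,0.15],[0,0,0]],[[-0.5,-0.56,0.15],[0,0,0]],[[0,0,0],[0,0,-0.33]],[[0,0,0],[0,0,-0.33]],[[0,0,0],[0,0,0]]]' --claw 1 --force 60

```text
time_s: 2.0
position: [0.4126, -0.0044, 0.1281]
tool_rot: [[-0.986, 0.167, -0.001], [0.167, 0.986, 0.0], [0.001, 0.0, -1.0]]
ft_force: [0.7, -0.0, 0.1]
grip_width: 0.0003
gripper_force: 0.0
```

Run:
```python
from fit import *
import pickle
im=grab("wrist");pickle.dump(im,open("w1.pkl","wb"));cv2.imwrite("pics/w1.png",im["frame"][...,::-1])
s=env.observe();R=s["tool_rot"];print(s["time_s"],s["position"],np.degrees(np.arctan2(R[1,1],R[0,1])),R[2],s["ft_force"])
```

```text
2.05 [ 0.41265275 -0.00421297  0.12819177] 80.33075938039467 [ 4.40758179e-04  7.28506264e-05 -9.99999900e-01] [-0.03256188 -0.00615213 -0.89324936]
```

View pics/w1.png

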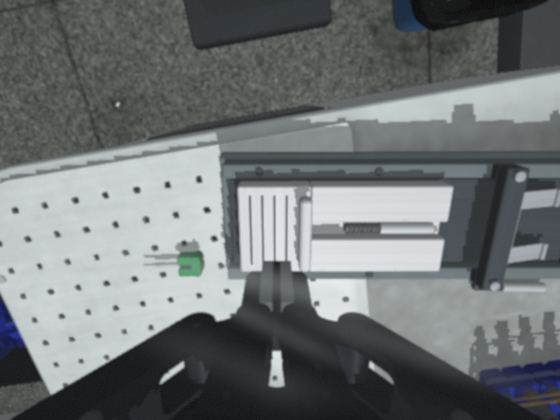

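The wrist view shows the deck at u 239-299, v 183-271, the rib at u 299-311, the bar at u 485-525, and the nose near u 445-452. I'll convert these to the tool frame.

Run:
```python
from fit import *
import pickle
im=pickle.load(open("w1.pkl","rb"))
R=env.observe()["tool_rot"];p=env.observe()["position"]
T=lambda q:(R.T@(q-p)*1000).round(1)
for n,u,v,z in[("deck rear top",239,183,.046),("deck rear bot",240,271,.046),("rib rear top",299,200,.058),("rib rear bot",300,270,.058),("nose t",452,186,.046),("nose b",442,271,.046),("rail in near",300,180,.035),("bar near",487,285,.051),("bar near t",502,170,.051),("rail outer top L",225,155,.035),("rail outer R",480,153,.035)]:
    q=plane(im,u,v,z);print(n,q.round(4),T(q))
m,q=fit(im,(225,150,470,285))
```

```text
deck rear top [ 0.3782 -0.0227  0.046 ] [ 30.8 -24.   82.2]
deck rear bot [ 0.4401 -0.0347  0.046 ] [-32.3 -25.5  82.2]
rib rear top [0.3922 0.0132 0.058 ] [23.1 13.8 70.2]
rib rear bot [0.4398 0.0069 0.058 ] [-24.9  15.5  70.2]
nose t [0.403  0.1116 0.046 ] [ 28.9 112.6  82.2]
nose b [0.4638 0.1046 0.046 ] [-32.2 115.9  82.2]
rail in near [0.3854 0.0164 0.035 ] [30.2 15.8 93.2]
bar near [0.4769 0.1329 0.051 ] [-40.3 146.   77.2]
bar near t [0.3962 0.1396 0.051 ] [ 40.3 139.   77.2]
rail outer top L [ 0.3607 -0.0296  0.035 ] [ 47.  -33.7  93.2]
rail outer R [0.3873 0.1352 0.035 ] [ 48.4 133.2  93.2]
10113 z med 0.045237705182893856 rect ((422.3195495605469, 39.44523620605469), (140.12388610839844, 62.389190673828125), 80.41333770751953)
[[379.9 -24.4]
 [441.4 -34.8]
 [464.7 103.3]
 [403.2 113.7]]
```

Call:
move_arm --motion '[[[-0.02,-0.06,0.3],[0,0,0]],[[0,0,0.4],[0,0,0]],[[0,0,0.3],[0,0,0]],[[0,0,0.2],[0,0,0]],[[0,0,0.1],[0,0,0]],[[0,0,0.08],[0,0,0]],[[0,0,0.06],[0,0,0]],[[0,0,0],[0,0,0]]]'

```text
time_s: 2.85
position: [0.413, -0.007, 0.0566]
tool_rot: [[-0.986, 0.167, -0.0], [0.167, 0.986, 0.0], [0.0, 0.0, -1.0]]
ft_force: [-2.4, 1.3, 8.1]
grip_width: -0.0002
gripper_force: 4.1
```

Call:
move_arm --motion '[[[0,0,0.04],[0,0,0]],[[0,0,0.03],[0,0,0]],[[0,0,0.02],[0,0,0]],[[0,0,0],[0,0,0]]]'

```text
time_s: 3.25
position: [0.4131, -0.0071, 0.0528]
tool_rot: [[-0.986, 0.167, 0.0], [0.167, 0.986, -0.0], [-0.0, -0.0, -1.0]]
ft_force: [-4.0, 1.4, 14.4]
grip_width: -0.0003
gripper_force: 7.4
```

Call:
move_arm --motion '[[[0,0,0.02],[0,0,0]],[[0,0,0.01],[0,0,0]],[[0,0,0],[0,0,0]]]'

```text
time_s: 3.55
position: [0.4131, -0.0072, 0.0525]
tool_rot: [[-0.986, 0.167, 0.002], [0.167, 0.986, -0.001], [-0.002, -0.001, -1.0]]
ft_force: [-9.1, 1.2, 35.9]
grip_width: 0.0005
gripper_force: 18.0
```

Call:
move_arm --motion '[[[0,0.05,-0.01],[0,0,0]],[[0,0.1,0],[0,0,0]],[[0,0.1,0],[0,0,0]],[[0,0.1,0],[0,0,0]],[[0,0.05,0],[0,0,0]],[[0,0,0],[0,0,0]]]'

```text
time_s: 4.15
position: [0.4184, 0.0114, 0.0528]
tool_rot: [[-0.986, 0.166, 0.006], [0.166, 0.986, -0.003], [-0.006, -0.002, -1.0]]
ft_force: [-2.8, -6.9, 22.8]
grip_width: -0.0
gripper_force: 11.3
```

Run:
```python
from fit import *
import pickle
im=grab("wrist");cv2.imwrite("pics/w2.png",im["frame"][...,::-1])
```

```text
(no output)
```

View pics/w2.png

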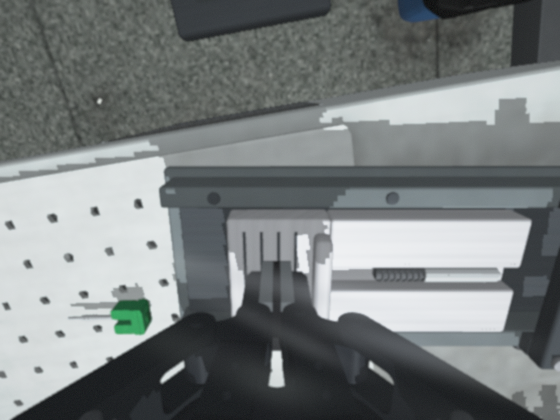

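The picture shows the pallet following the fingers (rear edge u≈228, rib u≈320), with its nose (u≈520) still just short of the bar. I'll keep pushing under the bar.

Call:
move_arm --motion '[[[0,0.1,0],[0,0,0]],[[0,0.1,0],[0,0,0]],[[0,0.1,0],[0,0,0]],[[0,0.1,0],[0,0,0]],[[0,0.1,0],[0,0,0]],[[0,0,0],[0,0,0]]]'

```text
time_s: 4.8
position: [0.4225, 0.0363, 0.0529]
tool_rot: [[-0.986, 0.166, 0.006], [0.166, 0.986, -0.003], [-0.006, -0.002, -1.0]]
ft_force: [-2.7, -5.8, 23.6]
grip_width: -0.0002
gripper_force: 11.7
```

Call:
move_arm --motion '[[[0,0.1,0],[0,0,0]],[[0,0.1,0],[0,0,0]],[[0,0.1,0],[0,0,0]],[[0,0.1,0],[0,0,0]],[[0,0.1,0],[0,0,0]],[[0,0.1,0],[0,0,0]],[[0,0.1,0],[0,0,0]],[[0,0.1,0],[0,0,0]],[[0,0,0],[0,0,0]]]'

```text
time_s: 5.7
position: [0.4292, 0.0758, 0.0529]
tool_rot: [[-0.986, 0.166, 0.006], [0.166, 0.986, -0.002], [-0.006, -0.002, -1.0]]
ft_force: [-2.9, -7.0, 24.2]
grip_width: -0.0002
gripper_force: 11.7
```

Run:
```python
from fit import *
import pickle
im=grab("wrist");pickle.dump(im,open("w3.pkl","wb"));cv2.imwrite("pics/w3.png",im["frame"][...,::-1])
```

```text
(no output)
```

View pics/w3.png

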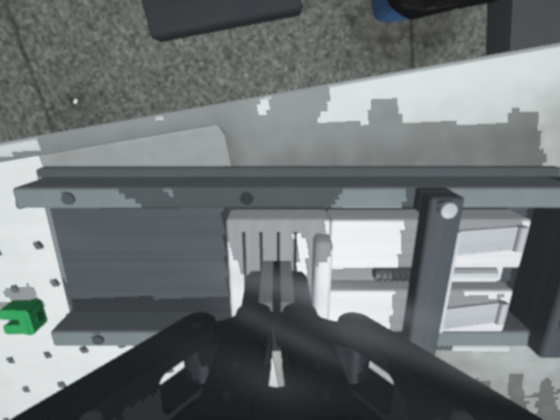

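The nose is under the bar with the tongues on its top, and a dark gap remains to the stop (nose u≈525). About 14 mm is left, so I'll push until the force rises.

Call:
move_arm --motion '[[[0,0.08,0],[0,0,0]],[[0,0.08,0],[0,0,0]],[[0,0.04,0],[0,0,0]],[[0,0,0],[0,0,0]]]'

```text
time_s: 6.15
position: [0.4307, 0.0854, 0.0529]
tool_rot: [[-0.986, 0.166, 0.005], [0.166, 0.986, -0.003], [-0.006, -0.002, -1.0]]
ft_force: [-3.5, -9.0, 23.4]
grip_width: -0.0001
gripper_force: 11.6
```

Call:
move_arm --motion '[[[0,0.04,0],[0,0,0]],[[0,0.04,0],[0,0,0]],[[0,0,0],[0,0,0]]]'

```text
time_s: 6.45
position: [0.4314, 0.0893, 0.0529]
tool_rot: [[-0.986, 0.166, 0.005], [0.166, 0.986, -0.003], [-0.006, -0.002, -1.0]]
ft_force: [-3.2, -9.0, 23.1]
grip_width: 0.0001
gripper_force: 11.6
```

Call:
move_arm --motion '[[[0,0.04,0],[0,0,0]],[[0,0,0],[0,0,0]]]'

```text
time_s: 6.65
position: [0.4317, 0.091, 0.0529]
tool_rot: [[-0.986, 0.166, 0.005], [0.166, 0.986, -0.003], [-0.006, -0.002, -1.0]]
ft_force: [-3.4, -11.5, 23.0]
grip_width: -0.0002
gripper_force: 11.5
```

Call:
move_arm --motion '[[[0,0.03,0],[0,0,0]],[[0,0,0],[0,0,0]]]'

```text
time_s: 6.85
position: [0.432, 0.0922, 0.0529]
tool_rot: [[-0.986, 0.166, 0.005], [0.166, 0.986, -0.004], [-0.006, -0.003, -1.0]]
ft_force: [-2.7, -13.7, 23.7]
grip_width: -0.0001
gripper_force: 11.5
```

Call:
move_arm --motion '[[[0,0.03,0],[0,0,0]],[[0,0.03,0],[0,0,0]],[[0,0,0],[0,0,0]]]'

```text
time_s: 7.15
position: [0.4324, 0.0943, 0.0529]
tool_rot: [[-0.986, 0.165, 0.005], [0.165, 0.986, -0.005], [-0.006, -0.005, -1.0]]
ft_force: [-4.6, -23.8, 23.4]
grip_width: -0.0
gripper_force: 17.8
```

Run:
```python
from fit import *
import pickle
im=grab("wrist");pickle.dump(im,open("w4.pkl","wb"));cv2.imwrite("pics/w4.png",im["frame"][...,::-1])
```

```text
(no output)
```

View pics/w4.png

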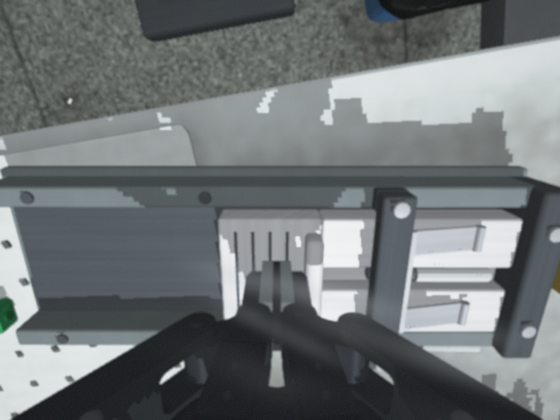

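The nose now sits at the stop (u≈500-520) and the push force has jumped to 24 N. I'll check the rib-to-bar gap before releasing.

Run:
```python
from fit import *
import pickle
im=pickle.load(open("w4.pkl","rb"));e=np.array([.166,.986])
f=lambda u,v,z:plane(im,u,v,z)[:2]@e*1000
print("rear",f(219,215,.036),"ribfront",f(322,240,.048),"bar near",f(375,240,.051),"bar far",f(411,240,.051),"stop near top",f(520,240,.044))
```

```text
rear 138.76809211431538 ribfront 184.0456134145441 bar near 205.5051727141942 bar far 220.36454637825278 stop near top 270.8355620378584
```

Call:
move_arm --motion '[[[0,-0.03,0],[0,0,0]],[[0,-0.01,-0.04],[0,0,0]],[[0,0,-0.06],[0,0,0]],[[0,0,-0.08],[0,0,0]],[[0,0,-0.1],[0,0,0]],[[0,0,-0.2],[0,0,0]],[[0,0,-0.4],[0,0,0]],[[0,0,-0.5],[0,0,0]],[[0,0,-0.5],[0,0,0]],[[0,0,0],[0,0,0]]]'

```text
time_s: 8.2
position: [0.4317, 0.0949, 0.148]
tool_rot: [[-0.986, 0.167, 0.006], [0.167, 0.986, -0.0], [-0.006, 0.001, -1.0]]
ft_force: [0.9, 0.1, -0.5]
grip_width: 0.0003
gripper_force: 0.0
```

Run:
```python
from fit import *
import pickle
im=grab("wrist");pickle.dump(im,open("w5.pkl","wb"));cv2.imwrite("pics/w5.png",im["frame"][...,::-1]);print(env.observe()["ft_force"])
```

```text
[ 0.04810253 -0.33863648 -0.63162277]
```

View pics/w5.png

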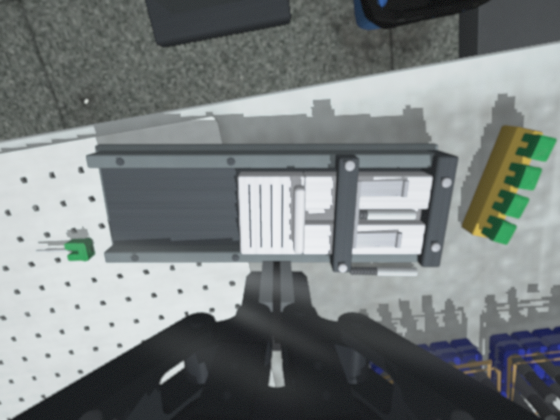

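The pressed gap was 21.5 mm, against 22 mm when home. The released picture shows the pallet under the bar (rear edge u≈239, rib u≈294-304, bar u≈333) with the nose at the stop and the bystanders in place. I'll check the gap again.

Run:
```python
from fit import *
import pickle
im=pickle.load(open("w5.pkl","rb"));e=np.array([.167,.986])
f=lambda u,v,z:plane(im,u,v,z)[:2]@e*1000
P=cloud(im);print("deck z",np.median(P[190:240,245:285,2]))
r=im["frame"].astype(int)[215:217].mean((0,2));print(r[232:245].round(),r[290:310].round(),r[328:358].round())
print("rear",f(239,215,.041),"ribfront",f(304,215,.053),"bar near",f(333,215,.051),"bar far",f(355,215,.051),"nose",f(432,190,.041),"stop",f(436,190,.044))
```

```text
deck z 0.04031601477237294
[ 92.  93.  93.  92.  86.  77.  96. 152. 208. 229. 232. 232. 232.] [220. 179. 146. 140. 161. 192. 215. 224. 228. 231. 233. 232. 228. 218.
 190. 160. 150. 151. 153. 151.] [152. 152. 152. 152. 147. 126.  86.  60.  70.  85.  93.  96.  96.  95.
  96.  97.  97.  95.  95.  95.  96.  96.  96.  96.  96.  99. 121. 153.
 176. 178.]
rear 138.30179212596505 ribfront 185.26423840542716 bar near 205.96706692985174 bar far 221.5392358272351 nose 278.17264959551414 stop 279.55902404624044
```

```bash
python3 -c "
from rig import env
print(env.close_job())"
```

```text
the job is handed in; nothing more can be done
None
```

The pallet is home: its nose is against the end stop and the bar and leaf spring hold it down. The fingers are clear, the bystanders look undisturbed, and I've handed the job in, though no verdict came back.

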